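# Close a power box's sliding cover and lock its quarter-turn cam

### The arm

A 6-joint arm with a two-finger parallel gripper is mounted at the origin on a cart in front of the work surface, level with it; the furniture and walls round the work are solid. World frame = base frame: x ahead of the robot, y to its left, z up, the work surface at z = 0. Lengths are in m, angles in rad, forces in N, time in s.
With the tool pointing down it reaches from about 0.375 to 0.975 m from the base axis. Payload 3.8 kg.
Tool frame: the origin (TCP) lies at the very end of the fingers, on their centre line; the grasp point (between the pads) lies 19 mm behind it; z points along the fingers, y is the line along which they close (so a half turn about z gives the same grasp; the last joint's range is limited). The gripper opens to 85 mm and grips with 20 to 120 N. Pads are 22 mm wide; open, the fingers measure 114 mm over their backs; the gripper's body (76 mm by 85 mm) begins 54 mm behind the grasp point. The pads swing forward as they close: fully open they stand 13 mm farther back than shut.
Start: joints at [1.257, 0.264, 1.604, -0, 1.274, -0.037], TCP at [0.184, 0.649, 0.231] pointing down, gripper open.
Joint ranges: [-2.63, 2.63], [-0.94, 2.18], [0.31, 2.57], [-1.31, 4.45], [0, 2.66], [-2.55, 2.55]. Speed limits (rad/s): [2.57, 2.57, 3.14, 3.14, 3.14, 3.14].

### API

Orientations are given as a rotation vector (axis times angle).
In Python, from workcell import read_state, read_camera, calibration, finish_job gives the robot as it stands.
- The arm moves only by the tool step_arm, never from a script. Its argument "commands" is a list of rows, each an object of numbers: "fingers": the gripper's target within -1 to 1 (shut at 1, half-way at 0, fully open at -1); "dx", "dy", "dz": the shift along the tool's x, y, z in m; "roll": the turn about the tool's z in degrees. In form: [{"fingers": .., "dx": .., "dy": .., "dz": .., "roll": ..}, ...]. A call has 1 to 8 rows; each row is the pose to reach, as a shift and turn from the pose commanded when the call began, along the tool's axes at that moment; what a row does not reach only later rows make up. A row lasts 1/8 s, in which the tool goes at most 62.5 mm and 10.7 degrees, less where a joint would pass 70% of its speed; a pose out of reach is approached as far as the arm can. A call with a gripper value outside its range is refused whole. The fingers move at their own pace and stop on an object; "squeeze" is the grip in N (left out, the last holds). Time passes only in rows, so rows that repeat a pose let the fingers close. It gives the time, the measured TCP pose, the force, the opening and the grip force at its end, in the units of the state.
- read_state(): the state, without advancing time (a new reading comes with each control period).
- read_camera(name): name is "scene" or "top" or "wrist"; returns (picture, depth): 420x560x3 uint8, blue, green, red; 420x560 float32, m along the optical axis (not along the pixel's ray), 0 where there is no reading.
- calibration(name): a dict with "intrinsics" (3x3 intrinsics, pixels), "world_to_cam" (4x4, takes a point from world to camera coordinates). Camera axes: x right, y up, looking along -z (the intrinsics and any distortion apply to the point x, -y, -z); pixel columns grow to the right and rows downward; lengths in m; the calibration is good to about 2 mm. The wrist camera is an equidistant fisheye: a pixel r from the principal point sees the ray r / f radians off the axis. A picture is of the moment at which its call begins: read the wrist's pose just before it. calibration takes no time and is no camera call; for the wrist camera it gives the pose at the moment of the call.
- finish_job(): hands the job in; it is judged then, once.
The state is a dict: "time": time; "q": joint angles; "joint_vel": joint speeds; "joint_torque": joint torques, N m; "tool_pos": TCP position; "tcp_rot": TCP orientation; "wrist_force": force on the tool from outside, world axes, zero at the start; "torque": the same for the moment, N m; "width": opening from 0.0 (shut) to 1.0 (fully open); "grip_force": force on a finger pad.
Only numpy, scipy, OpenCV 4.12 (cv2) and the standard library are available. Lean on these libraries where they do the work, as an engineer would, in place of code of your own. Each camera call takes 0.05 s, during which the arm holds its last target. There are 200 camera calls.

### The job

With the fingertips, push the sliding cover of the power box fully home against its stop; only then set the fingertips in the slot of the round cam fastener and turn it a quarter turn clockwise (seen from above) to its stop, so that its hook locks the cover. Nothing has to be gripped. Leave the tape roll, the coupling and the adapter beside the box where they stand, and finish clear of everything.

Things in the scene. Friction and masses are not known exactly. Their poses are not given: they have to be found in the camera images.
- power_box: Grey steel power box screwed to the bench: 227 mm long (its x, -92 to +135), 150 mm wide (y), top 60 mm up. Origin on the bench surface, z up; +x is the way the cover closes. Cover on the -x half between guide rails (at y = +-62 to 75, 66 mm high); the round cam stands on the fixed deck of the +x half. Feet and a cable gland on the +x end reach to x = +158.
- cover (a joint): Aluminium sliding cover: how far it is open in m, 0 = home against its stop, up to 0.060. Starts 30 to 50 mm open. About 3 N of friction; it stays where it is left and cannot be lifted.
- hood_back (a point): Middle of the upright back face of the cover's raised hood, the face to push, 74 mm above the bench; axes as the box's: push along +x. The face is 104 mm wide along y and spans 57 to 88 mm above the bench; the hood is 82 mm long. With the cover home the face lies at x = -87, y = 0 mm in the box's frame. Behind it (-x) nothing is higher than 66 mm, and between the rails nothing higher than 57 mm.
- cam (a joint): Turn of the cam in rad: 0 = unlocked (slot across the box), 1.571 = locked at its stop (slot along the box); grows clockwise from above. Starts at 0 to 0.25. Friction about 0.1 N m; stays where it is left. In the last third of the turn its hook passes behind a 6 mm keeper pin at the cover's front edge, if the cover is home; if not, it strikes the pin or shuts it out.
- cam_slot (a point): Centre of the slot floor on the cam's upright axis, 66 mm above the bench, x = +82, y = 0 mm in the box's frame. Turns with the cam: x along the slot, z up. Grey disc, 96 mm across, top 82 mm up; slot 80 x 32 mm, 16 mm deep, ends closed. Shut fingertips fit, long side along the slot; pushing its side near one end turns it. A steel hook reaches 72 mm from the axis, 63 to 69 mm up.
- tape_roll: Bystander: roll of brown tape, 80 mm across, 20 mm high, lying flat on the +y side of the box. Origin under its centre.
- coupling_b0: Bystander: chrome coupling, 33 mm across, 46 mm tall, standing near the box's +x +y corner. Origin under its centre.
- adapter_b0: Bystander: black adapter box, 44 x 91 x 26 mm, lying beyond the cam end of the box. Origin under its centre.

How it is judged:
By the outcome, as a careful person would: the job done as asked, in the order asked, and still so for the second after the job is handed in, with the robot touching nothing.
It also fails if it takes over 56 s, if anything falls off the work surface, if the arm or the gripper's body presses on something with over 40 N, if the wrist force passes 120 N, or if a joint passes its speed limit or range.

## Working session

There is one attempt and no reset: what is moved stays moved. The work goes in short steps, Python scripts to look and compute and a tool call to move; the robot and the scene stay as the last step left them, time stands still between calls to the robot, and variables do not carry over. Pictures are saved under pics/ and viewed, at most 10 in all, crops included, and the job is handed in when it is done.

Besides the shell and the picture viewer there is one more tool, called after "Emit:" in YAML: its name, and indented under it one key for each argument. step_arm: Moves the arm, as the interface text tells. Its arguments: {"type":"object","properties":{"commands":{"type":"array","items":{"type":"object","properties":{"fingers":{"type":"number"},"dx":{"type":"number"},"dy":{"type":"number"},"dz":{"type":"number"},"roll":{"type":"number"}}}},"squeeze":{"type":"number"}},"required":["commands"]}

```bash
mkdir -p pics
python3 - <<'E'
from workcell import *
import cv2,numpy as np
s=read_state();print(s['time'],s['tool_pos'],s['tcp_rot'],s['width'])
for n in ['top','scene']:
    p,d=read_camera(n);cv2.imwrite(f'pics/{n}0.png',p);np.save(f'{n}0.npy',d)
    c=calibration(n);print(n,np.round(c['intrinsics'],1).tolist(),np.round(c['world_to_cam'],3).tolist(),[k for k in c])
E
```

```text
0.0 [0.18426025 0.64858971 0.2299448 ] [-0.43339741 -3.11117349  0.00353293] 0.9998719367118719
top [[482.9, 0.0, 283.9], [0.0, 482.9, 215.2], [0.0, 0.0, 1.0]] [[-0.019, -1.0, -0.008, 0.111], [0.993, -0.02, 0.119, -0.585], [-0.119, -0.006, 0.993, -0.852], [0.0, 0.0, 0.0, 1.0]] ['intrinsics', 'world_to_cam']
scene [[454.8, 0.0, 283.9], [0.0, 454.8, 204.1], [0.0, 0.0, 1.0]] [[-0.465, -0.885, 0.017, 0.339], [0.565, -0.282, 0.775, -0.348], [-0.681, 0.37, 0.631, -0.535], [0.0, 0.0, 0.0, 1.0]] ['intrinsics', 'world_to_cam']
```

View pics/top0.png

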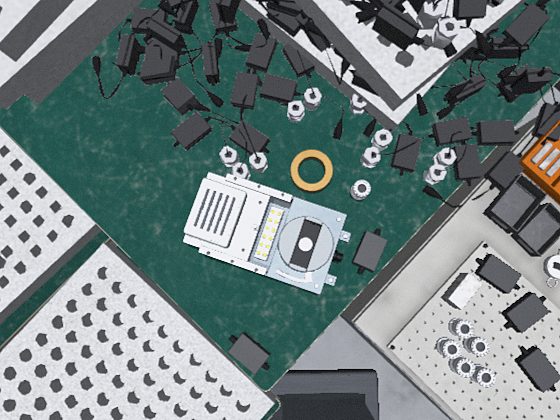

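View pics/scene0.png

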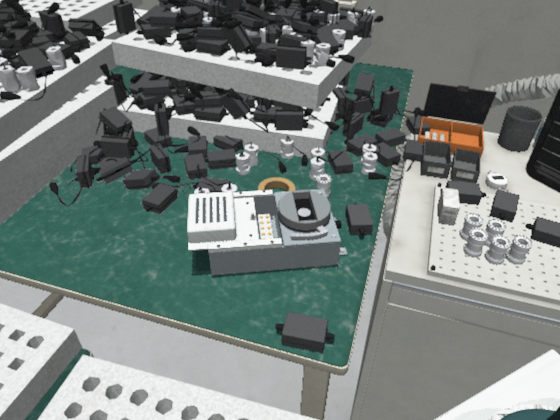

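The top view shows the box with the hood at about (217,218) and the cam at about (306,244). The slot runs across the box, and box +x points image-right and slightly down. Next I'll measure from the depth.

```bash
cat > h.py <<'E'
import numpy as np,cv2
from workcell import *
def cloud(n,d,c=None):
    c=c or calibration(n);K=c['intrinsics'];W=np.linalg.inv(c['world_to_cam'])
    v,u=np.indices(d.shape);x=(u-K[0,2])/K[0,0]*d;y=(v-K[1,2])/K[1,1]*d
    return np.stack([x,-y,-d],-1)@W[:3,:3].T+W[:3,3]
def ray(n,u,v,z):
    c=calibration(n);K=c['intrinsics'];W=np.linalg.inv(c['world_to_cam'])
    r=W[:3,:3]@[(u-K[0,2])/K[0,0],-(v-K[1,2])/K[1,1],-1];return W[:3,3]+r*(z-W[2,3])/r[2]
E
python3 - <<'E'
from h import *
p=cv2.imread('pics/top0.png');d=np.load('top0.npy');P=cloud('top',d)
z=P[...,2];roi=np.zeros(z.shape,bool);roi[165:300,175:355]=1
print('bench z',np.median(z[260:300,150:180]))
print(np.histogram(z[roi],bins=np.arange(-.005,.1,.005)))
hi=(roi&(z>.074)&(z<.1)).astype(np.uint8)
k,l,st,ce=cv2.connectedComponentsWithStats(hi)
for i in range(1,k):
    if st[i,4]<150: continue
    m=l==i;q=P[m];r=cv2.minAreaRect((q[:,:2]*1000).astype(np.float32))
    print(st[i],np.round(ce[i],1),np.median(q[:,2]),r)
top=(roi&(z>.05)&(z<.1));print('box rect',cv2.minAreaRect((P[top][:,:2]*1000).astype(np.float32)))
print('cam',ray('top',306,244,.082))
cv2.imwrite('pics/topc.png',cv2.resize(p[165:305,175:385],None,fx=3.8,fy=3.8,interpolation=2))
E
```

```text
bench z -0.0012147258954917084
(array([6660, 4749,  409,   59,  345,  298,  596,   80,   95,  179,   13,
         12, 2655, 2282, 1323,   69,  244, 1594, 2423,   95]), array([-0.005,  0.   ,  0.005,  0.01 ,  0.015,  0.02 ,  0.025,  0.03 ,
        0.035,  0.04 ,  0.045,  0.05 ,  0.055,  0.06 ,  0.065,  0.07 ,
        0.075,  0.08 ,  0.085,  0.09 ,  0.095]))
[ 183  178   63   70 2805] [214.5 212.5] 0.08722936916702662 ((589.5698852539062, 221.0050048828125), (82.99207305908203, 104.02535247802734), 69.72156524658203)
[ 278  217   55   55 1555] [305.  243.7] 0.08157389818634686 ((531.3907470703125, 64.25332641601562), (93.49158477783203, 93.59201049804688), 88.80049896240234)
box rect ((570.021484375, 132.95071411132812), (261.390625, 174.70953369140625), 69.51819610595703)
cam [0.53087151 0.06255707 0.082     ]
```

View pics/topc.png

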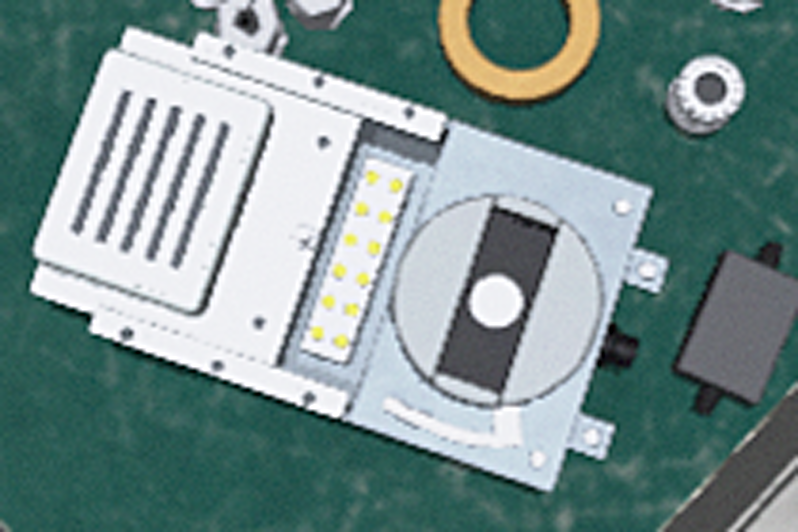

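Run:
```python
from h import *
for n in ['top','scene']:
    P=cloud(n,np.load(n+'0.npy')).reshape(-1,3)
    for x,y in [(.25,.6),(.3,.55),(.4,.47),(.5,.39),(.58,.33),(.617,.295)]:
        m=np.hypot(P[:,0]-x,P[:,1]-y)<.08
        print(n,x,y,m.sum(),P[m,2].max() if m.any() else None)
# slot angle: dark pixels inside cam
p=cv2.imread('pics/top0.png');P=cloud('top',np.load('top0.npy'))
v,u=np.indices(p.shape[:2]);m=((np.hypot(u-305,v-243.7)<25)&(p.max(2)<90)).astype(np.uint8)
W=np.array([ray('top',a,b,.066)[:2] for b,a in zip(*np.nonzero(m))])*1000
print(m.sum(),cv2.minAreaRect(W.astype(np.float32)))
w,V=np.linalg.eigh(np.cov(W.T));print(W.mean(0),np.degrees(np.arctan2(V[1,1],V[0,1]))%180)
# hood back face edge / box edges via scene view
hi=cloud('scene',np.load('scene0.npy'));q=hi[(hi[...,2]>.0835)&(hi[...,2]<.095)&(np.hypot(hi[...,0]-.59,hi[...,1]-.22)<.08)]
print('scene hood',cv2.minAreaRect((q[:,:2]*1000).astype(np.float32)))
```

```text
top 0.25 0.6 4382 -0.11213338611517343
top 0.3 0.55 4686 -0.11213338611517343
top 0.4 0.47 4515 -0.11066763580181238
top 0.5 0.39 3944 0.004901909072633326
top 0.58 0.33 5065 0.09090472533202143
top 0.617 0.295 4833 0.09171915662083341
scene 0.25 0.6 0 None
scene 0.3 0.55 0 None
scene 0.4 0.47 2972 -0.1132338935178222
scene 0.5 0.39 5033 0.003175255709217728
scene 0.58 0.33 5166 0.09074444726863762
scene 0.617 0.295 4410 0.09076568528098372
643 ((533.1451416015625, 62.96834182739258), (31.49901008605957, 81.15324401855469), 69.58247375488281)
[533.63083972  62.7696999 ] 159.75185584984277
scene hood ((588.1640014648438, 221.833740234375), (80.89054870605469, 105.51049041748047), 69.7895736694336)
```

Emit:
step_arm:
  commands:
    - {"fingers": 1, "dx": 0, "dy": 0, "dz": -0.03, "roll": 0}

```text
time: 0.22
tool_pos: [0.1837, 0.6469, 0.257]
tcp_rot: [-0.433, -3.11, 0.013]
wrist_force: [0.6, -0.2, 0.8]
width: 0.817
grip_force: 0.0
```

Emit:
step_arm:
  commands:
    - {"fingers": 1, "dx": -0.06, "dy": -0.026, "dz": 0, "roll": 10}
    - {"fingers": 1, "dx": -0.115, "dy": -0.05, "dz": 0, "roll": 20}
    - {"fingers": 1, "dx": -0.17, "dy": -0.074, "dz": 0, "roll": 30}
    - {"fingers": 1, "dx": -0.226, "dy": -0.098, "dz": 0, "roll": 40}
    - {"fingers": 1, "dx": -0.283, "dy": -0.123, "dz": 0, "roll": 50}
    - {"fingers": 1, "dx": -0.34, "dy": -0.147, "dz": 0, "roll": 60}
    - {"fingers": 1, "dx": -0.396, "dy": -0.172, "dz": 0, "roll": 70}
    - {"fingers": 1, "dx": -0.45, "dy": -0.195, "dz": 0, "roll": 80}

```text
time: 1.23
tool_pos: [0.5652, 0.337, 0.2607]
tcp_rot: [-2.338, -2.098, 0.001]
wrist_force: [0.5, 1.2, -0.4]
width: -0.001
grip_force: 0.0
```

```bash
cat > g.py <<'E'
from h import *
from scipy.spatial.transform import Rotation as R
CAM=np.array([.532,.0635]);A=np.radians(249.6);U=np.array([np.cos(A),np.sin(A)]);V=np.array([-U[1],U[0]])
def st():
    s=read_state();M=R.from_rotvec(s['tcp_rot']).as_matrix();d=s['tool_pos'][:2]-CAM
    print('t',round(s['time'],2),'box xy mm',np.round([d@U*1000+82,d@V*1000],1),'z',round(s['tool_pos'][2]*1000,1),'yaw',round(np.degrees(np.arctan2(M[1,1],M[0,1])),1),'tilt',np.round(M[:,2],3),'F',np.round(s['wrist_force'],1),'Fx',round(s['wrist_force'][:2]@U,1),'w',round(s['width'],2),'q6',round(s['q'][5],2))
    return s,M
def go(bx,by,z):
    s,M=st();p=CAM+U*(bx-82)/1000+V*by/1000
    print('move',np.round(M.T@(np.r_[p,z/1000]-s['tool_pos'])*1000,1))
E
python3 -c "
from g import *
go(-165,0,130)"
```

```text
t 1.23 box xy mm [-185.9  -64.3] z 260.7 yaw -6.2 tilt [-0.001 -0.    -1.   ] F [ 0.5  1.2 -0.4] Fx -1.3 w -0.0 q6 0.61
move [-36.   57.3 130.7]
```

Emit:
step_arm:
  commands:
    - {"fingers": 1, "dx": -0.018, "dy": 0.028, "dz": 0.05, "roll": 7}
    - {"fingers": 1, "dx": -0.035, "dy": 0.056, "dz": 0.09, "roll": 14.5}
    - {"fingers": 1, "dx": -0.035, "dy": 0.056, "dz": 0.13, "roll": 14.5}
    - {"fingers": 1, "dx": -0.035, "dy": 0.056, "dz": 0.13, "roll": 14.5}

```text
time: 1.72
tool_pos: [0.6128, 0.2961, 0.1257]
tcp_rot: [-2.578, -1.792, 0.016]
wrist_force: [-0.9, 0.1, 0.5]
width: -0.0
grip_force: 0.0
```

```bash
python3 -c "
from g import *
go(-160,0,70)
p,d=read_camera('wrist');cv2.imwrite('pics/w1.png',p)"
```

```text
t 1.73 box xy mm [-164.2   -5.4] z 125.7 yaw -20.4 tilt [-0.01  -0.004 -1.   ] F [-0.9  0.1  0.5] Fx 0.2 w -0.0 q6 0.77
move [-3.8  5.8 55.7]
```

View pics/w1.png

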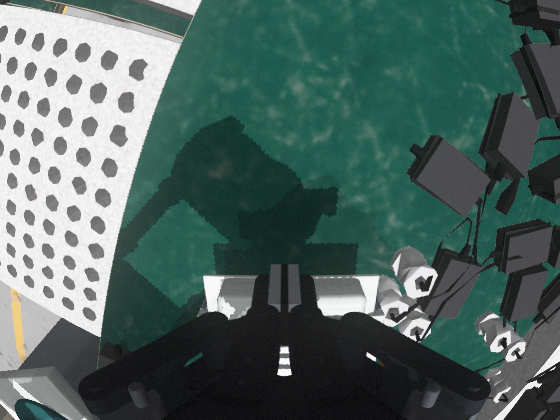

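The wrist view shows the shut fingers (column ~285) centred behind the hood between the guide rails. I'll descend, then push.

Emit:
step_arm:
  commands:
    - {"fingers": 1, "dx": -0.002, "dy": 0.005, "dz": 0.03, "roll": 0}
    - {"fingers": 1, "dx": -0.002, "dy": 0.005, "dz": 0.055, "roll": 0}
    - {"fingers": 1, "dx": -0.002, "dy": 0.005, "dz": 0.055, "roll": 0}
    - {"fingers": 1, "dx": -0.01, "dy": 0.005, "dz": 0.055, "roll": 0}
    - {"fingers": 1, "dx": -0.018, "dy": 0.005, "dz": 0.055, "roll": 0}
    - {"fingers": 1, "dx": -0.026, "dy": 0.005, "dz": 0.055, "roll": 0}
    - {"fingers": 1, "dx": -0.034, "dy": 0.005, "dz": 0.055, "roll": 0}
    - {"fingers": 1, "dx": -0.042, "dy": 0.005, "dz": 0.055, "roll": 0}

```text
time: 2.78
tool_pos: [0.6069, 0.2576, 0.0773]
tcp_rot: [-2.579, -1.793, -0.005]
wrist_force: [0.9, 3.3, 3.3]
width: 0.002
grip_force: 1.9
```

```bash
python3 -c "
from g import *
go(-98,0,70)"
```

```text
t 2.77 box xy mm [-126.     2.6] z 77.3 yaw -20.4 tilt [ 0.002  0.002 -1.   ] F [0.9 3.3 3.3] Fx -3.4 w 0.0 q6 0.72
move [-28.   -2.6   7.3]
```

Emit:
step_arm:
  commands:
    - {"fingers": 1, "dx": -0.006, "dy": -0.001, "dz": 0.002, "roll": 0}
    - {"fingers": 1, "dx": -0.012, "dy": -0.002, "dz": 0.004, "roll": 0}
    - {"fingers": 1, "dx": -0.018, "dy": -0.002, "dz": 0.004, "roll": 0}
    - {"fingers": 1, "dx": -0.022, "dy": -0.002, "dz": 0.004, "roll": 0}
    - {"fingers": 1, "dx": -0.024, "dy": -0.002, "dz": 0.004, "roll": 0}
    - {"fingers": 1, "dx": -0.026, "dy": -0.002, "dz": 0.004, "roll": 0}

```text
time: 3.52
tool_pos: [0.5954, 0.2332, 0.0722]
tcp_rot: [2.579, 1.794, 0.0]
wrist_force: [3.2, 1.9, 0.4]
width: 0.0
grip_force: 1.6
```

```bash
python3 -c "
from g import *
go(-98,0,70)"
```

```text
t 3.52 box xy mm [-99.2   0.3] z 72.2 yaw -20.4 tilt [ 0. -0. -1.] F [3.2 1.9 0.4] Fx -2.8 w 0.0 q6 0.69
move [-1.2 -0.3  2.2]
```

Emit:
step_arm:
  commands:
    - {"fingers": 1, "dx": -0.002, "dy": 0, "dz": 0, "roll": 0}
    - {"fingers": 1, "dx": -0.004, "dy": 0, "dz": 0, "roll": 0}
    - {"fingers": 1, "dx": -0.006, "dy": 0, "dz": 0, "roll": 0}
    - {"fingers": 1, "dx": -0.006, "dy": 0, "dz": 0, "roll": 0}

```text
time: 4.03
tool_pos: [0.5952, 0.2324, 0.0724]
tcp_rot: [-2.577, -1.79, -0.014]
wrist_force: [7.8, 16.3, -5.1]
width: -0.002
grip_force: 8.9
```

```bash
python3 -c "
from g import *
st()"
```

```text
t 4.03 box xy mm [-98.3   0.4] z 72.4 yaw -20.4 tilt [ 0.005  0.008 -1.   ] F [ 7.8 16.3 -5.1] Fx -18.0 w -0.0 q6 0.68
```

Emit:
step_arm:
  commands:
    - {"fingers": 1, "dx": 0.015, "dy": 0, "dz": 0, "roll": 0}
    - {"fingers": 1, "dx": 0.03, "dy": 0, "dz": 0, "roll": 0}
    - {"fingers": 1, "dx": 0.03, "dy": 0, "dz": -0.04, "roll": 0}
    - {"fingers": 1, "dx": 0.03, "dy": 0, "dz": -0.08, "roll": 0}
    - {"fingers": 1, "dx": -0.02, "dy": 0.005, "dz": -0.08, "roll": 0}
    - {"fingers": 1, "dx": -0.07, "dy": 0.01, "dz": -0.08, "roll": 0}
    - {"fingers": 1, "dx": -0.12, "dy": 0.018, "dz": -0.08, "roll": 0}
    - {"fingers": 1, "dx": -0.12, "dy": 0.018, "dz": -0.08, "roll": 0}

```text
time: 5.03
tool_pos: [0.5668, 0.1061, 0.1516]
tcp_rot: [-2.582, -1.789, 0.005]
wrist_force: [0.1, -0.1, 0.6]
width: 0.003
grip_force: 0.0
```

```bash
python3 -c "
from g import *
go(82,18,110)
p,d=read_camera('top');cv2.imwrite('pics/t2.png',cv2.resize(p[165:305,175:385],None,fx=3.8,fy=3.8,interpolation=2))
P=cloud('top',d);z=P[...,2];m=(z>.083)&(z<.093)&(np.hypot(P[...,0]-.576,P[...,1]-.184)<.075)
q=P[m][:,:2];B=np.c_[(q-CAM)@U*1000+82,(q-CAM)@V*1000];print(m.sum(),np.percentile(B,[1,99],axis=0))"
```

```text
t 5.03 box xy mm [30.  17.8] z 151.6 yaw -20.6 tilt [-0.003 -0.002 -1.   ] F [ 0.1 -0.1  0.6] Fx 0.0 w 0.0 q6 0.5
move [-51.9   0.5  41.7]
512 [[-84.9758713  -51.72386248]
 [ -5.87290266  -1.41786726]]
```

View pics/t2.png

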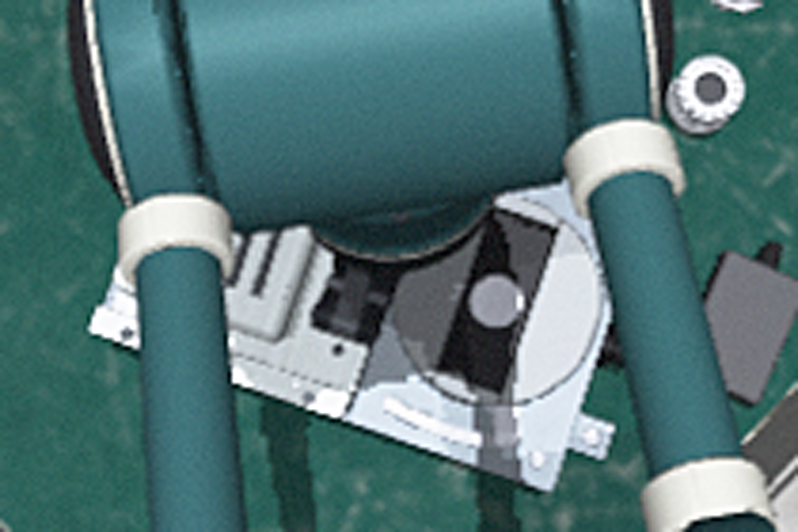

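The arm hides part of the view, but the cover's front edge now meets the deck and the yellow strip is covered. The cam slot still lies across the box.

Emit:
step_arm:
  commands:
    - {"fingers": 1, "dx": -0.052, "dy": 0, "dz": 0, "roll": 0}
    - {"fingers": 1, "dx": -0.052, "dy": 0, "dz": 0.02, "roll": 0}
    - {"fingers": 1, "dx": -0.052, "dy": 0, "dz": 0.045, "roll": 0}
    - {"fingers": 1, "dx": -0.052, "dy": 0, "dz": 0.06, "roll": 0}
    - {"fingers": 1, "dx": -0.052, "dy": 0, "dz": 0.06, "roll": 0}

```text
time: 5.7
tool_pos: [0.5492, 0.061, 0.0907]
tcp_rot: [-2.577, -1.794, 0.005]
wrist_force: [0.2, -0.3, 0.8]
width: -0.0
grip_force: 0.0
```

```bash
python3 -c "
from g import *
go(82,18,71)"
```

```text
t 5.7 box xy mm [78.3 16.9] z 90.7 yaw -20.3 tilt [-0.004 -0.    -1.   ] F [ 0.2 -0.3  0.8] Fx 0.2 w -0.0 q6 0.42
move [-3.6  1.1 19.7]
```

Emit:
step_arm:
  commands:
    - {"fingers": 1, "dx": 0, "dy": 0, "dz": 0, "roll": 0}
    - {"fingers": 1, "dx": 0, "dy": 0, "dz": 0, "roll": 0}

```text
time: 5.95
tool_pos: [0.5513, 0.0606, 0.0934]
tcp_rot: [2.578, 1.794, 0.003]
wrist_force: [0.4, 0.3, -0.4]
width: 0.002
grip_force: 0.0
```

```bash
python3 -c "
from g import *
go(82,18,71)"
```

```text
t 5.95 box xy mm [78.  19.1] z 93.4 yaw -20.3 tilt [ 0.002  0.    -1.   ] F [ 0.4  0.3 -0.4] Fx -0.4 w 0.0 q6 0.42
move [-4.  -1.1 22.4]
```

Emit:
step_arm:
  commands:
    - {"fingers": 1, "dx": -0.004, "dy": -0.001, "dz": 0, "roll": 0}
    - {"fingers": 1, "dx": -0.004, "dy": -0.001, "dz": 0.006, "roll": 0}
    - {"fingers": 1, "dx": -0.004, "dy": -0.001, "dz": 0.012, "roll": 0}
    - {"fingers": 1, "dx": -0.004, "dy": -0.001, "dz": 0.017, "roll": 0}
    - {"fingers": 1, "dx": -0.004, "dy": -0.001, "dz": 0.022, "roll": 0}
    - {"fingers": 1, "dx": -0.004, "dy": -0.001, "dz": 0.022, "roll": 0}
    - {"fingers": 1, "dx": -0.004, "dy": -0.001, "dz": 0.022, "roll": 0}

```text
time: 6.82
tool_pos: [0.5481, 0.0569, 0.0703]
tcp_rot: [2.579, 1.794, 0.0]
wrist_force: [0.0, -0.2, -0.5]
width: -0.001
grip_force: 0.0
```

```bash
python3 -c "
from g import *
go(82,18,71)"
```

```text
t 6.83 box xy mm [82.6 17.4] z 70.3 yaw -20.4 tilt [ 0. -0. -1.] F [ 0.  -0.2 -0.5] Fx 0.2 w -0.0 q6 0.41
move [ 0.6  0.6 -0.7]
```

The tips are in the slot with no contact force, so I'll start the arc.

Emit:
step_arm:
  commands:
    - {"fingers": 1, "dx": -0.005, "dy": 0, "dz": 0, "roll": 0}
    - {"fingers": 1, "dx": -0.0075, "dy": -0.001, "dz": 0, "roll": 8}
    - {"fingers": 1, "dx": -0.01, "dy": -0.002, "dz": 0, "roll": 16}
    - {"fingers": 1, "dx": -0.012, "dy": -0.0035, "dz": 0, "roll": 24}
    - {"fingers": 1, "dx": -0.014, "dy": -0.0055, "dz": 0, "roll": 32}
    - {"fingers": 1, "dx": -0.0155, "dy": -0.0075, "dz": 0, "roll": 40}
    - {"fingers": 1, "dx": -0.0165, "dy": -0.009, "dz": 0, "roll": 45}
    - {"fingers": 1, "dx": -0.0165, "dy": -0.009, "dz": 0, "roll": 45}

```text
time: 7.82
tool_pos: [0.5355, 0.0456, 0.0708]
tcp_rot: [-3.068, -0.668, -0.007]
wrist_force: [4.5, 5.4, -4.9]
width: 0.004
grip_force: 3.1
```

```bash
cat >> g.py <<'E'
def arc(phis,r=18,t=5):
    s,M=st();print('torque',np.round(s['torque'],2))
    for f in phis:
        a=np.radians(f);b=np.array([82+r*np.sin(a)+t*np.cos(a),r*np.cos(a)-t*np.sin(a)])
        p=CAM+U*(b[0]-82)/1000+V*b[1]/1000
        print(f,np.round(b,1),'move',np.round(M.T@(np.r_[p,.0705]-s['tool_pos'])*1000,1))
E
python3 -c "
from g import *
arc([45,53,61,69,77,85,90])"
```

```text
t 7.83 box xy mm [97.6  9.6] z 70.8 yaw -65.5 tilt [ 0.004  0.002 -1.   ] F [ 4.5  5.4 -4.9] Fx -6.6 w 0.0 q6 1.18
torque [ 0.85 -0.72  0.  ]
45 [98.3  9.2] move [-0.8  0.2  0.3]
53 [99.4  6.8] move [-3.2 -0.6  0.3]
61 [100.2   4.4] move [-5.5 -1.8  0.3]
69 [100.6   1.8] move [-7.7 -3.4  0.3]
77 [100.7  -0.8] move [-9.5 -5.1  0.3]
85 [100.4  -3.4] move [-11.2  -7.2   0.2]
90 [100.  -5.] move [-12.   -8.6   0.2]
```

Emit:
step_arm:
  commands:
    - {"fingers": 1, "dx": -0.003, "dy": -0.0005, "dz": 0, "roll": 8}
    - {"fingers": 1, "dx": -0.005, "dy": -0.0015, "dz": 0, "roll": 16}
    - {"fingers": 1, "dx": -0.007, "dy": -0.003, "dz": 0, "roll": 24}
    - {"fingers": 1, "dx": -0.009, "dy": -0.005, "dz": 0, "roll": 32}
    - {"fingers": 1, "dx": -0.0105, "dy": -0.007, "dz": 0, "roll": 40}
    - {"fingers": 1, "dx": -0.0115, "dy": -0.0085, "dz": 0, "roll": 45}
    - {"fingers": 1, "dx": -0.0115, "dy": -0.0085, "dz": 0, "roll": 45}

```text
time: 8.7
tool_pos: [0.5224, 0.0473, 0.0712]
tcp_rot: [-3.091, 0.556, -0.009]
wrist_force: [6.0, 0.6, -3.8]
width: 0.0
grip_force: 2.6
```

```bash
python3 -c "
from g import *
arc([90,95]);arc([90],18,9)"
```

```text
t 8.7 box xy mm [100.5  -3.3] z 71.2 yaw -110.4 tilt [ 0.006  0.    -1.   ] F [ 6.   0.6 -3.8] Fx -2.6 w 0.0 q6 1.97
torque [ 0.   -0.94  0.03]
90 [100.  -5.] move [-1.7 -0.5  0.7]
95 [99.5 -6.5] move [-3.2 -1.   0.7]
t 8.7 box xy mm [100.5  -3.3] z 71.2 yaw -110.4 tilt [ 0.006  0.    -1.   ] F [ 6.   0.6 -3.8] Fx -2.6 w 0.0 q6 1.97
torque [ 0.   -0.94  0.03]
90 [100.  -9.] move [-5.7 -0.5  0.7]
```

Emit:
step_arm:
  commands:
    - {"fingers": 1, "dx": -0.002, "dy": 0, "dz": 0, "roll": 0}
    - {"fingers": 1, "dx": -0.004, "dy": 0, "dz": 0, "roll": 0}
    - {"fingers": 1, "dx": -0.006, "dy": 0, "dz": 0, "roll": 0}
    - {"fingers": 1, "dx": -0.006, "dy": 0, "dz": 0, "roll": 0}

```text
time: 9.2
tool_pos: [0.5209, 0.0487, 0.0719]
tcp_rot: [-3.091, 0.554, -0.024]
wrist_force: [16.7, -4.0, -11.1]
width: 0.001
grip_force: 7.8
```

```bash
python3 -c "
from g import *
arc([90])"
```

```text
t 9.2 box xy mm [99.8 -5.2] z 71.9 yaw -110.3 tilt [ 0.015 -0.001 -1.   ] F [ 16.7  -4.  -11.1] Fx -2.1 w 0.0 q6 1.97
torque [-0.45 -2.76 -0.  ]
90 [100.  -5.] move [0.2 0.2 1.4]
```

Emit:
step_arm:
  commands:
    - {"fingers": 1, "dx": 0.005, "dy": 0, "dz": 0, "roll": 0}
    - {"fingers": 1, "dx": 0.01, "dy": 0, "dz": 0, "roll": 0}
    - {"fingers": 1, "dx": 0.01, "dy": 0, "dz": -0.01, "roll": 0}
    - {"fingers": 1, "dx": 0.01, "dy": 0, "dz": -0.03, "roll": 0}
    - {"fingers": 1, "dx": 0.01, "dy": 0, "dz": -0.08, "roll": 0}
    - {"fingers": 1, "dx": 0.01, "dy": 0, "dz": -0.13, "roll": 0}
    - {"fingers": 1, "dx": 0.01, "dy": -0.05, "dz": -0.16, "roll": -5}

```text
time: 10.07
tool_pos: [0.5414, 0.0914, 0.2342]
tcp_rot: [3.113, -0.423, 0.006]
wrist_force: [1.4, 0.1, 0.8]
width: 0.002
grip_force: 0.0
```

Emit:
step_arm:
  commands:
    - {"fingers": 1, "dx": 0, "dy": -0.06, "dz": 0, "roll": -10}
    - {"fingers": 1, "dx": 0, "dy": -0.12, "dz": 0, "roll": -20}
    - {"fingers": 1, "dx": 0, "dy": -0.18, "dz": 0, "roll": -30}
    - {"fingers": 1, "dx": 0, "dy": -0.24, "dz": 0, "roll": -40}
    - {"fingers": 1, "dx": -0.03, "dy": -0.28, "dz": 0, "roll": -50}
    - {"fingers": 1, "dx": -0.06, "dy": -0.3, "dz": 0, "roll": -60}
    - {"fingers": 1, "dx": -0.06, "dy": -0.3, "dz": 0, "roll": -60}

```text
time: 10.95
tool_pos: [0.5603, 0.4003, 0.2305]
tcp_rot: [-2.903, -1.199, 0.002]
wrist_force: [-0.8, -0.1, -0.5]
width: 0.0
grip_force: 0.0
```

```bash
python3 -c "
from g import *
st()
p,d=read_camera('top');cv2.imwrite('pics/t3.png',cv2.resize(p[165:305,175:385],None,fx=3.8,fy=3.8,interpolation=2))"
```

```text
t 10.95 box xy mm [-243.5  -90.9] z 230.5 yaw -45.1 tilt [-0.001 -0.    -1.   ] F [-0.8 -0.1 -0.5] Fx 0.4 w 0.0 q6 1.37
```

View pics/t3.png

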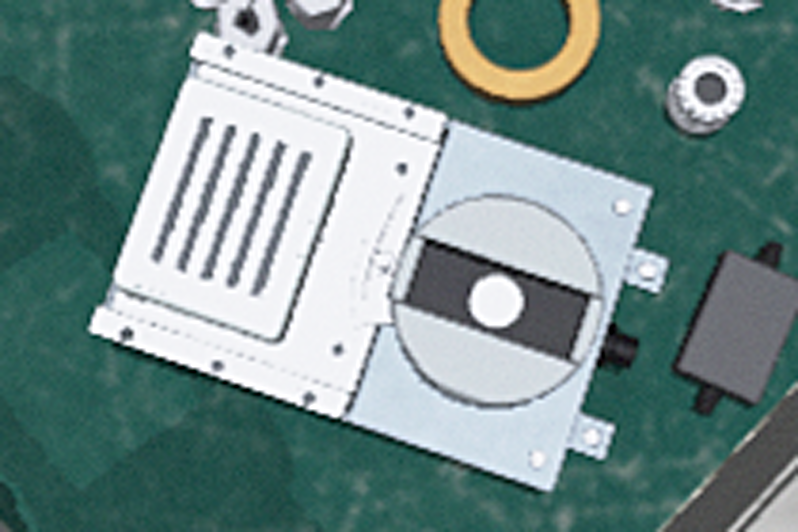

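The cover is home, the slot lies along the box, the hook is over the cover edge, and the bystanders have not moved. I'll check the slot angle with numbers and hand in if it is within tolerance.

```bash
python3 -c "
from g import *
p,d=read_camera('top');v,u=np.indices(p.shape[:2]);m=(np.hypot(u-305,v-243.7)<25)&(p.max(2)<90)
W=np.array([ray('top',a,b,.066)[:2] for b,a in zip(*np.nonzero(m))])
w,E=np.linalg.eigh(np.cov(W.T));a=np.degrees(np.arctan2(E[1,1],E[0,1]))%180
P=cloud('top',d);z=P[...,2];q=P[(z>.083)&(z<.093)&(np.hypot(P[...,0]-.576,P[...,1]-.184)<.075)][:,:2]
x=(q-CAM)@U*1000+82;print('slot',a,'box 69.6','hood mid x',(x.min()+x.max())/2)
if abs(a-69.6)<2.5: print(finish_job())"
```

```text
slot 69.92894372912086 box 69.6 hood mid x -46.30488493854604
the job is handed in; nothing more can be done
None
```

The job is handed in: the cover was pushed home against its stop first, then the cam was turned a quarter turn clockwise to its stop (slot within 0.5° of the box axis), the bystanders were not moved, and the arm is clear of everything.

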